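# Load a crane's counterweight carrier

## Task

Push the row of four aluminium trim weights along the carrier's plate, all together as one block, into the carrier's open-ended pocket until the row is fully home against the end stop, with no gaps. Do not lift the weights or let the row come apart or buckle on the way, and leave the spare weight and everything else on the bench where it is.

Things in the scene. Friction and masses are not known exactly. Their poses are not given: they have to be found in the camera images.
- carrier: Carrier, fixed: grey plate 400 (its x) x 160 (its y) x 10 mm thick, with a dark steel three-sided pocket at its +x end. Origin: centre of the plate's underside; x runs along the plate into the pocket, z up. The row lies on the plate (top at z 10), at first before the pocket, up to 13 mm off its centre line and askew by up to 0.04 rad.
- carrier_stop (a point): Middle of the foot of the end stop's face, at x 185, y 0, z 10 in the carrier's frame. The stop and the side rails stand 30 mm above the plate. Axes as the carrier's. When the row is home its rear face is 120 mm before this point, at x 65.
- carrier_mouth (a point): Middle of the pocket's open mouth, at x 54, y 0, z 10 in the carrier's frame. Flared lead-ins narrow from about 110 mm here to 78 mm at x 85; from there straight rails with inner faces at y -39 and +39 run to the stop. The home row sticks out 20 mm from the straight rails, among the lead-ins.
- weight1_center (a point): First weight of the row (nearest the pocket): solid aluminium bar, 30 (its x, along the row) x 68 (its y, across the row) x 40 high, about 0.22 kg, a dark slot 40 long in its top; this point is its centre, 20 mm above its underside. All rub on the plate: about 1 to 8 N pushes the whole row, rising above 12 N only at the stop or in a jam.
- weight2_center (a point): Second weight, the same; neighbours are about 1 to 3 mm apart at first, broad faces towards one another
- weight3_center (a point): Third weight, the same
- weight4_center (a point): Fourth and last weight, the same; its rear face (30 x 68 x 40 bar, 15 mm behind its centre) is where the row is to be pushed
- spare_center (a point): Spare weight like the others, lying by itself on the bench beside the plate, not part of the row; its centre. Leave it
- knob: Black clamping knob 44 across, 32 high, on the bench beside the plate; origin under its centre. Leave it
- wrench: Steel wrench about 160 long, under 15 high, lying beside the plate; origin under its middle. Leave it
- tape: Roll of black tape, 100 across, 24 high, at the right of the bench. Leave it
- battery: Black battery pack 70 x 100 x 45, at the right of the bench. Leave it
- driver: Screwdriver lying at the left of the bench. Leave it
- oil: Small white bottle, 40 across, 90 high, at the left of the bench. Leave it
- link: Black lattice link of a crane arm, 200 x 82 x 16, at the left of the bench. Leave it
Mind the look-alikes: they are no part of the job. Leave any yellow look-alike of the part that bears weight3_center alone. Leave any yellow look-alike of the part that bears weight1_center alone.

How it is judged (in metres and radians):
At the end, for the whole second after the job is handed in: All four weights lie flat in line in the carrier's pocket in their order, the first against the stop and each against the next (each within 5 mm of its home place along the pocket, within 8 mm of its centre line and within 0.12 rad of square), and are at rest (x of weight1_center in the frame of carrier above 0.165 m and x of weight2_center in the frame of carrier above 0.135 m and x of weight3_center in the frame of carrier above 0.105 m and x of weight4_center in the frame of carrier above 0.075 m and y of weight1_center in the frame of carrier between -0.008 and 0.008 m and y of weight2_center in the frame of carrier between -0.008 and 0.008 m and y of weight3_center in the frame of carrier between -0.008 and 0.008 m and y of weight4_center in the frame of carrier between -0.008 and 0.008 m and z of each of weight1_center, weight2_center, weight3_center, weight4_center in the frame of carrier below 0.034 m and angle between the x axis of each of weight1_center, weight2_center, weight3_center, weight4_center and the x axis of carrier, either way round below 0.12 rad and linear speed of each of weight1, weight2, weight3, weight4 below 0.01 m/s); the robot touches nothing.
It fails at once if The row comes apart: the centres of two neighbouring weights are more than 45 mm apart (a gap of about 15 mm) (horizontal distance between weight1_center and weight2_center above 0.045 m or horizontal distance between weight2_center and weight3_center above 0.045 m or horizontal distance between weight3_center and weight4_center above 0.045 m).
It fails at once if The row buckles: a weight is turned more than 0.35 rad from the carrier's direction or its centre strays more than 25 mm from the carrier's centre line (angle between the x axis of any of weight1_center, weight2_center, weight3_center, weight4_center and the x axis of carrier, either way round above 0.35 rad or y of any of weight1_center, weight2_center, weight3_center, weight4_center in the frame of carrier above 0.025 m or y of any of weight1_center, weight2_center, weight3_center, weight4_center in the frame of carrier below -0.025 m).
It fails at once if A weight of the row is lifted more than 15 mm or tipped more than 0.4 rad (z of any of weight1_center, weight2_center, weight3_center, weight4_center in the frame of carrier above 0.045 m or angle between any of weight1_center, weight2_center, weight3_center, weight4_center's own z axis and vertical above 0.4 rad).
It fails at once if The spare weight or another thing on the bench is moved more than 25 mm (distance of any of spare_center, knob, wrench, tape, battery, driver, oil, link from where it was at the start of the episode above 0.025 m).
It also fails if it takes over 38 s, if anything falls off the work surface, if the arm or the gripper's body presses on something with over 40 N, if the wrist force passes 120 N, or if a joint passes its speed limit or range.

## Robot

A 7-joint arm with a two-finger parallel gripper is mounted at the origin on the work surface. World frame = base frame: x ahead of the robot, y to its left, z up, the work surface at z = 0. Lengths are in m, angles in degrees, forces in N, time in s.
With the tool pointing down it reaches from about 0.425 to 1.025 m from the base axis. Payload 9.4 kg.
Tool frame: the origin (TCP) lies at the very end of the fingers, on their centre line; the grasp point (between the pads) lies 19 mm behind it; z points along the fingers, y is the line along which they close (so a half turn about z gives the same grasp; the last joint's range is limited). The gripper opens to 93 mm and grips with 3 to 60 N. Pads are 15 mm wide; open, the fingers measure 128 mm over their backs; the gripper's body (75 mm by 188 mm) begins 65 mm behind the grasp point.
Start: joints at [-68.68, 34.337, -0.143, 91.639, 0.103, 54.024, -4.572], TCP at [0.315, 0.653, 0.219] pointing down, gripper open.
Joint ranges: [-147.43, 147.43], [-19.82, 112.94], [-74.19, 73.91], [6.32, 146.72], [-59.91, 239.91], [6.04, 106.73], [-150.56, 150.56]. Speed limits (degrees/s): [127.2, 127.2, 172.46, 172.46, 180, 180, 180].

## Interface

Orientations are given as a 3x3 rotation matrix whose columns are the frame's x, y, z axes.
In Python, from plant import * gives the robot as it stands. The module is installed in compiled form; this text tells all that it offers.
- The arm moves only by the tool apply_moves, never from a script. Its argument "commands" is a list of rows, each a list of 7 numbers: the turn, a rotation vector about the tool's x, y, z in rad, then the shift along the tool's x, y, z in m, then the opening, from -1 (shut) to 1 (fully open), so that 0 is half open. A call has exactly 10 rows; each row is the pose to reach, as a shift and turn from the pose commanded when the call began, along the tool's axes at that moment; what a row does not reach only later rows make up. A row lasts 1/12 s, in which the tool goes at most 41.7 mm and 7.16 degrees, less where a joint would pass 70% of its speed; a pose out of reach is approached as far as the arm can. A call with a gripper value outside its range is refused whole. The fingers move at their own pace and stop on an object; "force" is the grip in N (left out, the last holds). Time passes only in rows, so rows that repeat a pose let the fingers close, or fill a call up. It gives the time, the measured TCP pose, the force, the opening and the grip force at its end, in the units of the state.
- read_state(): the state, without advancing time (a new reading comes with each control period).
- capture(name): name is "scene" or "top"; returns the picture (400x640x3 uint8, red, green, blue); there is no depth.
- camera_info(name): a dict with "fx", "fy", "cx", "cy" (pixels), "k1" (the pictures are not rectified: a ray, as slopes to the right and down, at radius r is drawn at 1 + k1 r^2 times it, then the intrinsics apply), "R" (3x3) and "t" (3): a world point X has camera coordinates R X + t. Camera axes: x right, y down, z forward; pixel columns grow to the right and rows downward; lengths in m; the calibration is good to about 2 mm. A picture is of the moment at which its call begins. camera_info takes no time and is no camera call.
- job_done(): hands the job in; it is judged then, once.
The state is a dict: "time_s": time; "joint_pos": joint angles; "qvel": joint speeds; "joint_efforts": joint torques, N m; "tcp_pos": TCP position; "tool_rot": TCP orientation; "wrist_force": force on the tool from outside, world axes, zero at the start; "moment": the same for the moment, N m; "finger_gap": finger opening in m; "finger_force": force on a finger pad.
Only numpy, scipy, OpenCV 4.12 (cv2) and the standard library are available. Lean on these libraries where they do the work, as an engineer would, in place of code of your own. Each camera call takes 0.05 s, during which the arm holds its last target. There are 200 camera calls.

## Working session

There is one attempt and no reset: what is moved stays moved. The work goes in short steps, Python scripts to look and compute and a tool call to move; the robot and the scene stay as the last step left them, time stands still between calls to the robot, and variables do not carry over. Pictures are saved under pics/ and viewed, at most 10 in all, crops included, and the job is handed in when it is done.

Besides the shell and the picture viewer there is one more tool, called in YAML: its name, and indented under it one key for each argument. apply_moves: Moves the arm, as the interface text tells. Its arguments: {"type":"object","properties":{"commands":{"type":"array","items":{"type":"array","items":{"type":"number"}}},"force":{"type":"number"}},"required":["commands"]}

```bash
mkdir -p pics
python3 - <<'E'
from plant import *
import cv2
for n in("scene","top"):
    cv2.imwrite(f"pics/{n}0.png",cv2.resize(capture(n)[:,:,::-1],(800,500)))
    c=camera_info(n);print(n,c)
s=read_state();print(s['time_s'],s['tcp_pos'],s['tool_rot'],s['finger_gap'])
E
```

```text
scene {'fx': 414.58655865820737, 'fy': 414.58655865820737, 'cx': 319.72005134114, 'cy': 196.57697451606901, 'k1': 0.01441339309542102, 'R': array([[ 6.77003291e-01,  7.35979734e-01,  6.12300036e-04],
       [ 4.69877856e-01, -4.31584389e-01, -7.70032283e-01],
       [-5.66463896e-01,  5.21602096e-01, -6.38004631e-01]]), 't': array([-0.37308922, -0.24590721,  1.8863406 ])}
top {'fx': 502.7825180055539, 'fy': 502.7825180055539, 'cx': 323.625730805546, 'cy': 200.55949423582865, 'k1': 0.011144806233338885, 'R': array([[ 0.01938268, -0.99978297, -0.00763686],
       [-0.99129839, -0.01822239, -0.13036657],
       [ 0.13019911,  0.01009726, -0.99143645]]), 't': array([-0.02398092,  0.59058327,  1.85043568])}
0.1 [0.31439622 0.65279813 0.21783155] [[-9.01002496e-01  4.33813655e-01 -4.63460728e-04]
 [ 4.33813874e-01  9.01001533e-01 -1.32662757e-03]
 [-1.57930328e-04 -1.39635044e-03 -9.99999013e-01]] 0.09291144682934846
```

View pics/scene0.png

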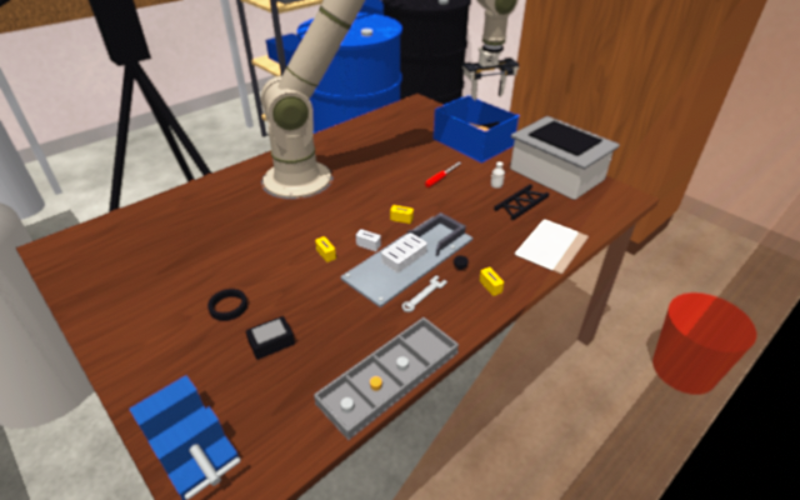

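View pics/top0.png

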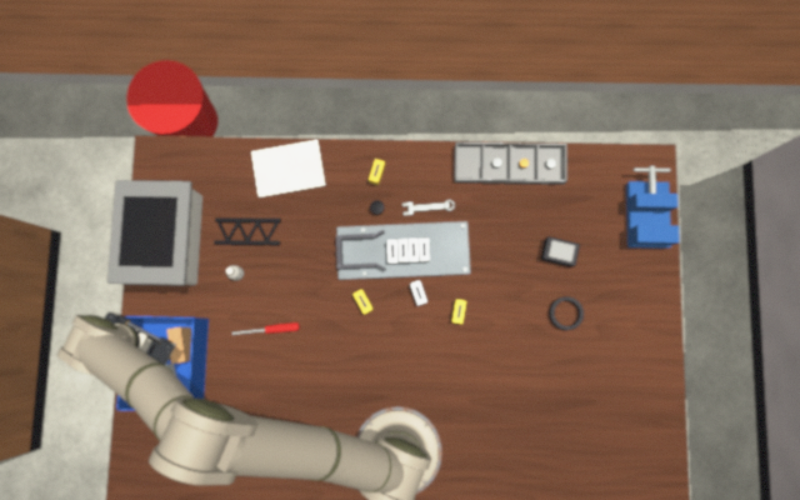

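Top view: the carrier plate lies at about (337–469, 225–277), with its pocket on the left (carrier +x is roughly world +y). 

Candidates for the row:
- Four silver bars on the plate at (392, 405, 414, 425; 250). This is the row.
- Silver spare on the bench at (419, 292).
- Yellow look-alikes at (362, 301), (459, 311) and (376, 171).

I choose the four silver bars on the plate and will check them in a close crop.

Run:
```python
from plant import *
import cv2
a=capture("top")[170:230,260:385,::-1]
b=capture("scene")[165:245,270:385,::-1]
cv2.imwrite("pics/topc.png",cv2.resize(a,None,fx=6,fy=6,interpolation=cv2.INTER_CUBIC))
cv2.imwrite("pics/scc.png",cv2.resize(b,None,fx=6,fy=6,interpolation=cv2.INTER_CUBIC))
```

```text
(no output)
```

View pics/topc.png

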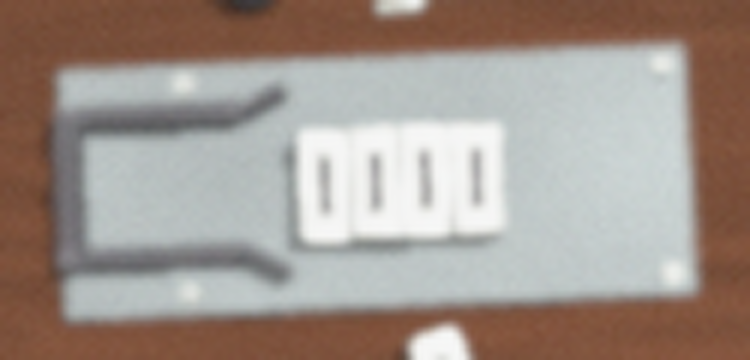

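View pics/scc.png

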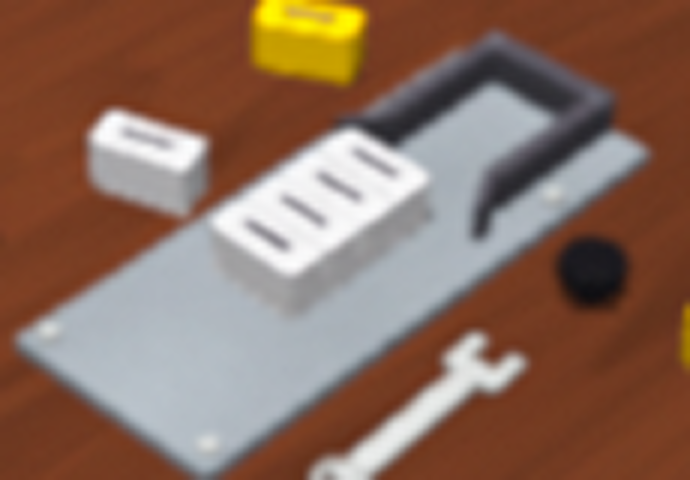

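```bash
cat > h.py <<'E'
from plant import *
import numpy as np
from scipy.optimize import least_squares
OFF={"top":(260,170),"scene":(270,165)}
def full(n,p,f=6):
    return (np.atleast_2d(p)+.5)/f-.5+np.array(OFF[n])
def ray(n,uv):
    c=camera_info(n); d=(np.atleast_2d(uv)-[c['cx'],c['cy']])/[c['fx'],c['fy']]
    s=d.copy()
    for _ in range(10): s=d/(1+c['k1']*(s**2).sum(1,keepdims=True))
    R=np.array(c['R']); return -R.T@c['t'],np.c_[s,np.ones(len(s))]@R
def onz(n,uv,z):
    o,d=ray(n,uv); return o+d*((z-o[2])/d[:,2:3])
def tri(a,b):
    o1,d1=ray("top",a);o2,d2=ray("scene",b);out=[]
    for p,q in zip(d1,d2):
        x=np.linalg.lstsq(np.c_[p,-q],o2-o1,rcond=None)[0]
        out.append(np.r_[(o1+x[0]*p+o2+x[1]*q)/2,np.linalg.norm(o1+x[0]*p-o2-x[1]*q)])
    return np.array(out)
def proj_carrier(pts):  # corners: (+x,+-y),(-x..) -> fit centre, yaw
    M=np.array([[.2,.08],[-.2,.08],[-.2,-.08],[.2,-.08]])
    f=lambda v:(M@np.array([[np.cos(v[2]),np.sin(v[2])],[-np.sin(v[2]),np.cos(v[2])]])+v[:2]-pts[:,:2]).ravel()
    r=least_squares(f,[*pts[:,:2].mean(0),1.5]); return r.x,r.fun
def tocar(v,p):
    c,s=np.cos(v[2]),np.sin(v[2]); return (np.atleast_2d(p)[:,:2]-v[:2])@np.array([[c,-s],[s,c]])
E
python3 - <<'E'
from h import *
np.set_printoptions(precision=4,suppress=True)
cor=full("top",[[66,320],[697,292],[683,43],[58,68]])
P=onz("top",cor,.01);print(P)
v,r=proj_carrier(P);print("carrier",v,r)
sl=full("top",[[324,185],[376,182],[425,179],[476,178]])
ss=full("scene",[[377,160],[340,187],[304,209],[267,235]])
T=tri(sl,ss);print(T)
print(tocar(v,onz("top",sl,.05)),tocar(v,onz("scene",ss,.05)))
rc=full("top",[[298,128],[303,242],[505,235],[503,124]])
print("rowcorners",tocar(v,onz("top",rc,.05)))
# plate check
print(tri(full("top",[[697,292],[683,43]]),full("scene",[[16,343],[208,475]])))
# rail in car frame
print("stop in",tocar(v,onz("top",full("top",[[85,120],[85,250],[285,95],[290,275]]),.04)))
E
```

```text
[[ 0.5054  0.1871  0.01  ]
 [ 0.5306 -0.2115  0.01  ]
 [ 0.6903 -0.2017  0.01  ]
 [ 0.6668  0.1975  0.01  ]]
carrier [ 0.5983 -0.0072  1.632 ] [ 0.0008  0.0005  0.     -0.0001  0.0001 -0.0002 -0.0009 -0.0002]
[[ 0.5901  0.0257  0.0517  0.0031]
 [ 0.5924 -0.007   0.0499  0.002 ]
 [ 0.5943 -0.0379  0.0512  0.0009]
 [ 0.5958 -0.0694  0.0498  0.0013]]
[[ 0.0322  0.0071]
 [-0.0002  0.0066]
 [-0.0308  0.006 ]
 [-0.0625  0.0067]] [[ 0.0361  0.0066]
 [ 0.0012  0.0051]
 [-0.029   0.0065]
 [-0.0617  0.0057]]
rowcorners [[ 0.047  -0.0295]
 [ 0.0466  0.0422]
 [-0.0788  0.0432]
 [-0.0809 -0.0265]]
[[ 0.5313 -0.2113  0.0073  0.0012]
 [ 0.691  -0.2006  0.0102  0.0026]]
stop in [[ 0.1808 -0.0418]
 [ 0.1832  0.0402]
 [ 0.0547 -0.0523]
 [ 0.0558  0.0614]]
```

Plate corners and slots agree in both views. The carrier is at (0.598, −0.007) with yaw 93.5°. The row is at carrier y ≈ +6.5 mm, nearly square, with its rear face at x ≈ −0.079. I'll push with partly closed fingers, about 65 mm wide, on the rear face. First I turn the tool and travel a third of the way.

apply_moves:
  commands:
    - [0,0,0.106,-0.02,-0.019,0,-0.35]
    - [0,0,0.212,-0.04,-0.038,0,-0.35]
    - [0,0,0.318,-0.06,-0.057,0,-0.35]
    - [0,0,0.424,-0.08,-0.076,0,-0.35]
    - [0,0,0.53,-0.1,-0.095,0,-0.35]
    - [0,0,0.636,-0.12,-0.115,0,-0.35]
    - [0,0,0.742,-0.14,-0.134,0,-0.35]
    - [0,0,0.848,-0.16,-0.153,0,-0.35]
    - [0,0,0.954,-0.18,-0.172,0,-0.35]
    - [0,0,1.061,-0.198,-0.192,0,-0.35]

```text
time_s: 1.03
tcp_pos: [0.4102, 0.393, 0.2187]
tool_rot: [[-0.055, 0.998, 0.0], [0.998, 0.055, 0.0], [0.0, 0.0, -1.0]]
wrist_force: [0.6, 1.0, 0.3]
finger_gap: 0.0322
finger_force: 0.0
```

```bash
cat >> h.py <<'E'
V=np.array([0.5983,-0.0072,1.632])
def where(tx,ty,tz):
    s=read_state();R=np.array(s['tool_rot']);p=np.array(s['tcp_pos']);c,sn=np.cos(V[2]),np.sin(V[2])
    W=np.r_[V[:2]+[c*tx-sn*ty,sn*tx+c*ty],tz]
    Rd=np.c_[[c,sn,0],[sn,-c,0],[0,0,-1]]
    from scipy.spatial.transform import Rotation as Ro
    print("t",s['time_s'],"tcp car",tocar(V,p[None])[0].round(4),"z",round(p[2],4),"gap",s['finger_gap'],"F",np.array(s['wrist_force']).round(2))
    print("shift",(R.T@(W-p)).round(4),"rot",Ro.from_matrix(R.T@Rd).as_rotvec().round(4))
E
python3 -c "
from h import *
where(-.115,.0065,.21)"
```

```text
t 1.0333 tcp car [0.4109 0.1632] z 0.2187 gap 0.032212572603514275 F [0.63 0.98 0.3 ]
shift [-0.525   0.1598  0.0087] rot [ 0.0003 -0.0002 -0.0057]
```

apply_moves:
  commands:
    - [0,0,-0.005,-0.027,0.01,0,-0.35]
    - [0,0,-0.005,-0.054,0.02,0,-0.35]
    - [0,0,-0.005,-0.081,0.03,0,-0.35]
    - [0,0,-0.005,-0.108,0.04,0,-0.35]
    - [0,0,-0.005,-0.135,0.05,0,-0.35]
    - [0,0,-0.005,-0.162,0.06,0,-0.35]
    - [0,0,-0.005,-0.189,0.07,0,-0.35]
    - [0,0,-0.005,-0.216,0.08,0,-0.35]
    - [0,0,-0.005,-0.243,0.09,0,-0.35]
    - [0,0,-0.005,-0.27,0.1,0,-0.35]

```text
time_s: 1.87
tcp_pos: [0.5263, 0.1296, 0.2187]
tool_rot: [[-0.066, 0.998, 0.0], [0.998, 0.066, 0.0], [0.0, 0.0, -1.0]]
wrist_force: [0.9, 0.4, -0.1]
finger_gap: 0.0306
finger_force: 0.0
```

apply_moves:
  commands:
    - [0,0,0,-0.03,0.007,0,-0.35]
    - [0,0,0,-0.06,0.014,0,-0.35]
    - [0,0,0,-0.09,0.021,0,-0.35]
    - [0,0,0,-0.12,0.028,0,-0.35]
    - [0,0,0,-0.15,0.035,0,-0.35]
    - [0,0,0,-0.18,0.042,0,-0.35]
    - [0,0,0,-0.21,0.049,0,-0.35]
    - [0,0,0,-0.24,0.056,0.03,-0.35]
    - [0,0,0,-0.255,0.06,0.06,-0.35]
    - [0,0,0,-0.255,0.06,0.09,-0.35]

```text
time_s: 2.7
tcp_pos: [0.6037, -0.1246, 0.1281]
tool_rot: [[-0.061, 0.998, 0.003], [0.998, 0.061, -0.003], [-0.003, 0.003, -1.0]]
wrist_force: [0.6, -0.5, 0.4]
finger_gap: 0.0301
finger_force: 0.0
```

```bash
python3 -c "
from h import *
where(-.115,.0065,.02)"
```

```text
t 2.7 tcp car [-0.1175  0.0018] z 0.1281 gap 0.030130315165588464 F [ 0.64 -0.49  0.41]
shift [ 0.0028 -0.005   0.1081] rot [ 0.0027  0.0027 -0.0001]
```

apply_moves:
  commands:
    - [0,0,0,0,-0.001,0.012,-0.35]
    - [0,0,0,0,-0.002,0.026,-0.35]
    - [0,0,0,0,-0.003,0.04,-0.35]
    - [0,0,0,0,-0.004,0.054,-0.35]
    - [0,0,0,0,-0.005,0.068,-0.35]
    - [0,0,0,0,-0.005,0.08,-0.35]
    - [0,0,0,0,-0.005,0.09,-0.35]
    - [0,0,0,0,-0.005,0.098,-0.35]
    - [0,0,0,0,-0.005,0.104,-0.35]
    - [0,0,0,0,-0.005,0.104,-0.35]

```text
time_s: 3.53
tcp_pos: [0.5972, -0.1198, 0.0236]
tool_rot: [[-0.066, 0.998, -0.001], [0.998, 0.066, 0.0], [0.0, -0.001, -1.0]]
wrist_force: [-0.3, -0.3, -0.4]
finger_gap: 0.0304
finger_force: 0.0
```

Run:
```python
from h import *
import cv2
a=cv2.resize(capture("top")[170:230,260:385,::-1],None,fx=6,fy=6,interpolation=cv2.INTER_CUBIC)
b=cv2.resize(capture("scene")[155:245,270:385,::-1],None,fx=4,fy=4,interpolation=cv2.INTER_CUBIC)[:240*1]
b=cv2.resize(capture("scene")[175:235,280:385,::-1],None,fx=4,fy=4,interpolation=cv2.INTER_CUBIC)
b=cv2.copyMakeBorder(b,0,0,0,a.shape[1]-b.shape[1],0)
cv2.imwrite("pics/d1.png",np.vstack([a,b]))
where(-.115,.0065,.02)
```

```text
t 3.6833 tcp car [-0.1126  0.0072] z 0.0251 gap 0.030295774704933276 F [-0.03  0.05 -1.18]
shift [-0.0024  0.0007  0.0051] rot [0.0007 0.0002 0.0048]
```

View pics/d1.png

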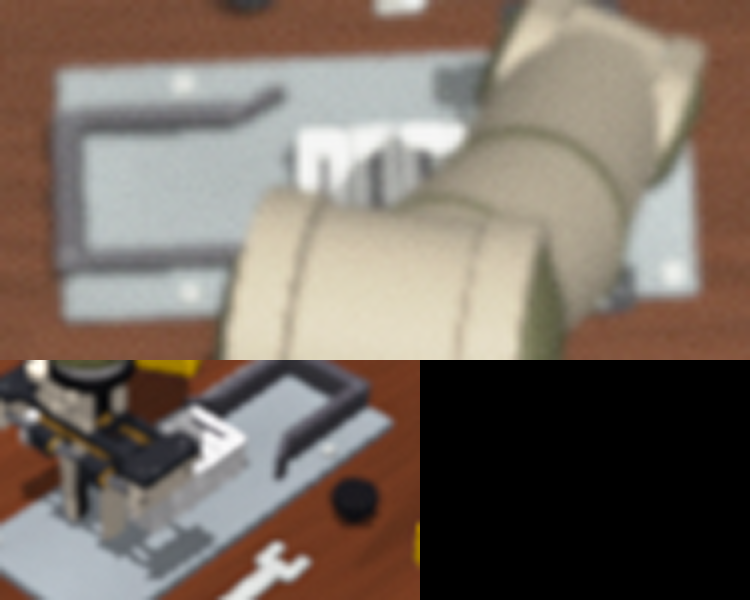

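Bottom view: the fingers stand on the plate behind the last weight at about (110, 510), clear of it, and the row is untouched. I'll start the slow push now and check at contact.

apply_moves:
  commands:
    - [0,0,0,0.004,0,0.001,-0.35]
    - [0,0,0,0.008,0,0.002,-0.35]
    - [0,0,0,0.012,0,0.003,-0.35]
    - [0,0,0,0.016,0,0.003,-0.35]
    - [0,0,0,0.02,0,0.003,-0.35]
    - [0,0,0,0.023,0,0.003,-0.35]
    - [0,0,0,0.026,0,0.003,-0.35]
    - [0,0,0,0.029,0,0.003,-0.35]
    - [0,0,0,0.032,0,0.003,-0.35]
    - [0,0,0,0.035,0,0.003,-0.35]

```text
time_s: 4.52
tcp_pos: [0.5955, -0.0858, 0.0217]
tool_rot: [[-0.065, 0.998, 0.001], [0.998, 0.065, -0.001], [-0.001, 0.001, -1.0]]
wrist_force: [0.2, -4.5, 0.3]
finger_gap: 0.0302
finger_force: 2.2
```

Run:
```python
from h import *
where(.05,.0,.02)
```

```text
t 4.5167 tcp car [-0.0783  0.0076] z 0.0217 gap 0.03024461075767211 F [ 0.21 -4.5   0.33]
shift [0.1283 0.0081 0.0016] rot [0.0005 0.0012 0.0039]
```

Contact was clean at 4.5 N. I'll continue while carrying the row sideways about 5 mm towards the centre line.

apply_moves:
  commands:
    - [0,0,0,0.0035,0.0005,0,-0.35]
    - [0,0,0,0.007,0.001,0,-0.35]
    - [0,0,0,0.0105,0.0015,0,-0.35]
    - [0,0,0,0.014,0.002,0,-0.35]
    - [0,0,0,0.0175,0.0026,0,-0.35]
    - [0,0,0,0.021,0.0032,0,-0.35]
    - [0,0,0,0.0245,0.0038,0,-0.35]
    - [0,0,0,0.028,0.0044,0,-0.35]
    - [0,0,0,0.0315,0.005,0,-0.35]
    - [0,0,0,0.035,0.0056,0,-0.35]

```text
time_s: 5.35
tcp_pos: [0.5985, -0.0497, 0.0217]
tool_rot: [[-0.066, 0.998, -0.0], [0.998, 0.066, -0.0], [-0.0, -0.0, -1.0]]
wrist_force: [-0.9, -6.1, 1.5]
finger_gap: 0.0305
finger_force: 2.6
```

Run:
```python
from h import *
import cv2
a=cv2.resize(capture("top")[170:230,260:385,::-1],None,fx=6,fy=6,interpolation=cv2.INTER_CUBIC)
b=cv2.resize(capture("scene")[175:215,290:385,::-1],None,fx=6,fy=6,interpolation=cv2.INTER_CUBIC)
b=cv2.copyMakeBorder(b,0,0,0,a.shape[1]-b.shape[1],0)
cv2.imwrite("pics/d2.png",np.vstack([a,b]))
where(.0575,.0,.02)
```

```text
t 5.45 tcp car [-0.0416  0.0022] z 0.0217 gap 0.030096230002595314 F [-0.38 -2.67  0.99]
shift [0.0991 0.0028 0.0017] rot [-0.0001 -0.0004  0.0056]
```

View pics/d2.png

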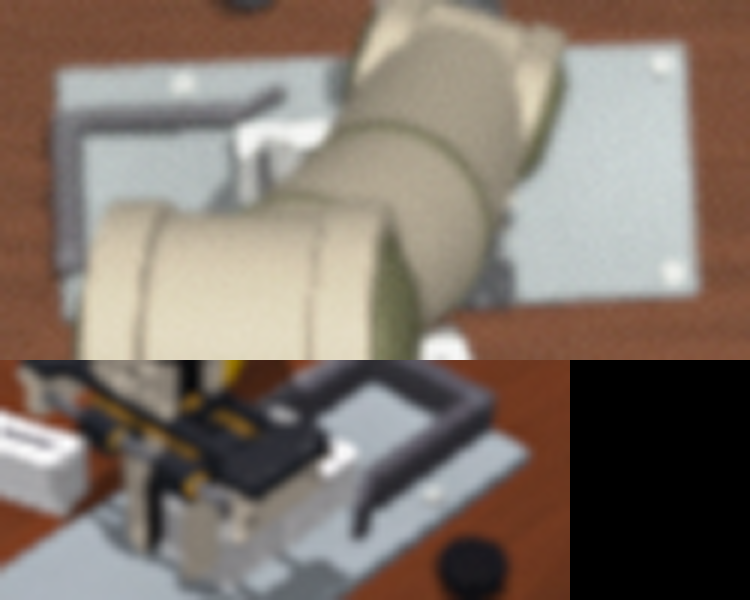

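The row is intact. The first weight's front far corner is at (236, 125), just at the start of the straight rails. I'll convert that pixel.

Run:
```python
from h import *
print(tocar(V,onz("top",full("top",[[236,125],[298,128]]),.05)).round(4))
```

```text
[[ 0.0857 -0.033 ]
 [ 0.0471 -0.0295]]
```

The row's centre is now at about y +3 mm, so it fits the rails. I'll push on.

apply_moves:
  commands:
    - [0,0,0.001,0.0035,0.0002,0,-0.35]
    - [0,0,0.002,0.007,0.0005,0,-0.35]
    - [0,0,0.003,0.0105,0.0008,0,-0.35]
    - [0,0,0.003,0.014,0.001,0,-0.35]
    - [0,0,0.003,0.0175,0.0012,0,-0.35]
    - [0,0,0.003,0.021,0.0015,0,-0.35]
    - [0,0,0.003,0.0245,0.0018,0,-0.35]
    - [0,0,0.003,0.028,0.002,0,-0.35]
    - [0,0,0.003,0.0315,0.002,0,-0.35]
    - [0,0,0.003,0.035,0.002,0,-0.35]

```text
time_s: 6.28
tcp_pos: [0.5984, -0.0148, 0.0217]
tool_rot: [[-0.062, 0.998, 0.0], [0.998, 0.062, -0.0], [-0.0, 0.0, -1.0]]
wrist_force: [-0.3, -4.9, 1.2]
finger_gap: 0.0302
finger_force: 2.6
```

apply_moves:
  commands:
    - [0,0,0,0.003,0,0,-0.35]
    - [0,0,0,0.007,0,0,-0.35]
    - [0,0,0,0.0105,0,0,-0.35]
    - [0,0,0,0.014,0,0,-0.35]
    - [0,0,0,0.0175,0,0,-0.35]
    - [0,0,0,0.021,0,0,-0.35]
    - [0,0,0,0.0245,0,0,-0.35]
    - [0,0,0,0.028,0,0,-0.35]
    - [0,0,0,0.0315,0,0,-0.35]
    - [0,0,0,0.035,0,0,-0.35]

```text
time_s: 7.12
tcp_pos: [0.5961, 0.0201, 0.0217]
tool_rot: [[-0.062, 0.998, 0.0], [0.998, 0.062, -0.0], [-0.0, 0.0, -1.0]]
wrist_force: [0.1, -4.8, 1.7]
finger_gap: 0.0302
finger_force: 2.7
```

Run:
```python
from h import *
where(.0575,.0,.02)
```

```text
t 7.1167 tcp car [0.0273 0.0005] z 0.0217 gap 0.03020867656013479 F [ 0.06 -4.78  1.67]
shift [0.0302 0.0006 0.0017] rot [0.0002 0.0004 0.0012]
```

apply_moves:
  commands:
    - [0,0,0,0.003,0,0,-0.35]
    - [0,0,0,0.006,0,0,-0.35]
    - [0,0,0,0.009,0,0,-0.35]
    - [0,0,0,0.012,0,0,-0.35]
    - [0,0,0,0.015,0,0,-0.35]
    - [0,0,0,0.0175,0,0,-0.35]
    - [0,0,0,0.02,0,0,-0.35]
    - [0,0,0,0.022,0,0,-0.35]
    - [0,0,0,0.0235,0,0,-0.35]
    - [0,0,0,0.025,0,0,-0.35]

```text
time_s: 7.95
tcp_pos: [0.5945, 0.0449, 0.0217]
tool_rot: [[-0.062, 0.998, 0.0], [0.998, 0.062, -0.0], [-0.0, 0.0, -1.0]]
wrist_force: [0.5, -5.2, 0.7]
finger_gap: 0.0303
finger_force: 2.8
```

apply_moves:
  commands:
    - [0,0,0,0.0005,0,0,-0.35]
    - [0,0,0,0.001,0,0,-0.35]
    - [0,0,0,0.0015,0,0,-0.35]
    - [0,0,0,0.002,0,0,-0.35]
    - [0,0,0,0.0025,0,0,-0.35]
    - [0,0,0,0.003,0,0,-0.35]
    - [0,0,0,0.0035,0,0,-0.35]
    - [0,0,0,0.004,0,0,-0.35]
    - [0,0,0,0.0045,0,0,-0.35]
    - [0,0,0,0.005,0,0,-0.35]

```text
time_s: 8.78
tcp_pos: [0.5942, 0.0497, 0.0217]
tool_rot: [[-0.062, 0.998, 0.0], [0.998, 0.062, -0.001], [-0.001, 0.0, -1.0]]
wrist_force: [-0.1, -6.5, 2.2]
finger_gap: 0.0301
finger_force: 2.8
```

Run:
```python
from h import *
where(.0575,.0,.02)
```

```text
t 8.7833 tcp car [0.0571 0.0006] z 0.0217 gap 0.030067932952757555 F [-0.05 -6.53  2.17]
shift [0.0004 0.0006 0.0017] rot [0.0001 0.0005 0.0011]
```

Not at the stop yet. I'll creep on until the force rises.

apply_moves:
  commands:
    - [0,0,0,0.0003,0,0,-0.35]
    - [0,0,0,0.0006,0,0,-0.35]
    - [0,0,0,0.0009,0,0,-0.35]
    - [0,0,0,0.0012,0,0,-0.35]
    - [0,0,0,0.0015,0,0,-0.35]
    - [0,0,0,0.0018,0,0,-0.35]
    - [0,0,0,0.0021,0,0,-0.35]
    - [0,0,0,0.0024,0,0,-0.35]
    - [0,0,0,0.0027,0,0,-0.35]
    - [0,0,0,0.003,0,0,-0.35]

```text
time_s: 9.62
tcp_pos: [0.5941, 0.0512, 0.0217]
tool_rot: [[-0.061, 0.998, 0.0], [0.998, 0.061, -0.002], [-0.002, 0.0, -1.0]]
wrist_force: [1.5, -10.6, 0.9]
finger_gap: 0.0303
finger_force: 5.4
```

apply_moves:
  commands:
    - [0,0,0,0.0003,0,0,-0.35]
    - [0,0,0,0.0006,0,0,-0.35]
    - [0,0,0,0.0009,0,0,-0.35]
    - [0,0,0,0.0012,0,0,-0.35]
    - [0,0,0,0.0015,0,0,-0.35]
    - [0,0,0,0.0018,0,0,-0.35]
    - [0,0,0,0.0021,0,0,-0.35]
    - [0,0,0,0.0024,0,0,-0.35]
    - [0,0,0,0.0027,0,0,-0.35]
    - [0,0,0,0.003,0,0,-0.35]

```text
time_s: 10.45
tcp_pos: [0.594, 0.0512, 0.0218]
tool_rot: [[-0.059, 0.998, 0.001], [0.998, 0.059, -0.005], [-0.005, 0.001, -1.0]]
wrist_force: [0.9, -19.2, 1.3]
finger_gap: 0.0305
finger_force: 9.5
```

The force is 19 N with no advance, so the row is hard against the stop at the expected place. I'll back off and rise, then look.

apply_moves:
  commands:
    - [0,0,0,-0.004,0,0,-0.35]
    - [0,0,0,-0.012,0,0,-0.35]
    - [0,0,0,-0.024,0,0,-0.35]
    - [0,0,0,-0.036,0,0,-0.35]
    - [0,0,0,-0.045,0,0,-0.35]
    - [0,0,0,-0.05,0,-0.02,-0.35]
    - [0,0,0,-0.05,0,-0.045,-0.35]
    - [0,0,0,-0.05,0,-0.07,-0.35]
    - [0,0,0,-0.05,0,-0.1,-0.35]
    - [0,0,0,-0.05,0,-0.13,-0.35]

```text
time_s: 11.28
tcp_pos: [0.5965, 0.0055, 0.1527]
tool_rot: [[-0.062, 0.998, -0.001], [0.998, 0.062, 0.0], [0.0, -0.001, -1.0]]
wrist_force: [0.4, 0.9, -0.2]
finger_gap: 0.0305
finger_force: 0.0
```

apply_moves:
  commands:
    - [0,0,0,-0.025,0,-0.01,-0.35]
    - [0,0,0,-0.05,0,-0.02,-0.35]
    - [0,0,0,-0.08,0,-0.02,-0.35]
    - [0,0,0,-0.11,0,-0.02,-0.35]
    - [0,0,0,-0.14,0,-0.02,-0.35]
    - [0,0,0,-0.17,0,-0.02,-0.35]
    - [0,0,0,-0.2,0,-0.02,-0.35]
    - [0,0,0,-0.225,0,-0.02,-0.35]
    - [0,0,0,-0.24,0,-0.02,-0.35]
    - [0,0,0,-0.25,0,-0.02,-0.35]

```text
time_s: 12.12
tcp_pos: [0.6121, -0.2459, 0.1716]
tool_rot: [[-0.06, 0.998, -0.0], [0.998, 0.06, -0.0], [-0.0, -0.0, -1.0]]
wrist_force: [0.5, 0.7, -0.2]
finger_gap: 0.0305
finger_force: 0.0
```

Run:
```python
from h import *
import cv2
a=cv2.resize(capture("top")[165:235,255:385,::-1],None,fx=4,fy=4,interpolation=cv2.INTER_CUBIC)
b=cv2.resize(capture("scene")[160:235,260:390,::-1],None,fx=4,fy=4,interpolation=cv2.INTER_CUBIC)
cv2.imwrite("pics/e.png",np.vstack([a,b]))
where(.0575,.0,.02)
```

```text
t 12.2167 tcp car [-0.2379  0.0005] z 0.1716 gap 0.030239575789564557 F [ 0.22 -0.15  0.  ]
shift [0.2954 0.0004 0.1515] rot [-0.0001  0.0002 -0.0004]
```

View pics/e.png

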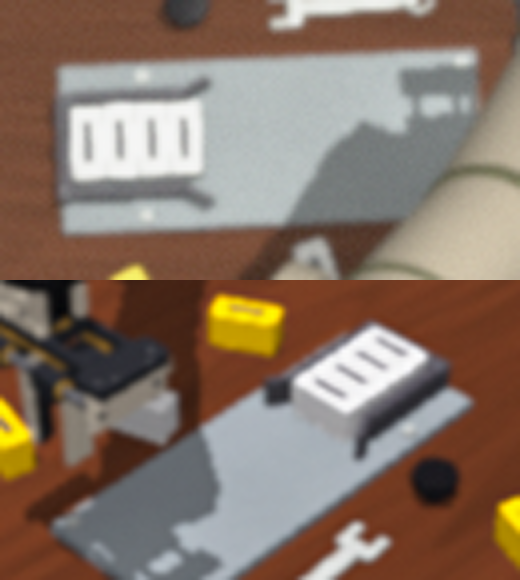

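All four weights sit in the pocket without gaps, with slots at (88, 142), (120, 141), (153, 140) and (184, 138) in the top crop. The tool is clear and the spare, knob and wrench are unmoved. I'll check the numbers.

Run:
```python
from h import *
import h
h.OFF={"top":(255,165),"scene":(260,160)}
print(tocar(V,onz("top",full("top",[[88,142],[120,141],[153,140],[184,138]],4),.05)).round(4))
print(tocar(V,onz("scene",full("scene",np.array([[393,345],[362,364],[334,384]])-[0,280],4),.05)).round(4))
```

```text
[[1.702e-01 0.000e+00]
 [1.403e-01 4.000e-04]
 [1.095e-01 8.000e-04]
 [8.050e-02 1.000e-04]]
[[ 0.1747 -0.0003]
 [ 0.1308  0.0016]
 [ 0.089   0.0004]]
```

```bash
python3 -c "
from plant import *
print(job_done())"
```

```text
the job is handed in; nothing more can be done
None
```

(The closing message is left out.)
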